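# Thread a guide rod through both bushings of a leaning bracket and hold it for clipping

## Task

Take the guide rod with the blue grip out of the black rod stand and thread it down through the leaning grey bracket, first through its upper brass bushing and then through the lower one. Finish while still holding the rod by its grip, at rest, with its foot showing about 15 mm below the lower bushing and clear of the base plate, so that a retaining clip can be fitted to it. Leave the rod with the red grip in the stand and do not push the label roll, spanner or red marker about.

Things in the scene. Friction and masses are not known exactly. Their poses are not given: they have to be found in the camera images.
- blue_rod: guide rod to thread: steel shaft 12 mm in diameter, 130 mm long, foot chamfered 1 mm; on top a blue cylindrical grip 20 mm in diameter, 50 mm long (180 mm over all, 0.07 to 0.19 kg). Origin at the centre of its foot, z along the rod to the grip (middle of the grip at z = 155 mm). Starts upright in one of the stand's two holes, foot 10 mm above the table
- red_rod: bystander: rod like the blue one but with a red grip, 150 mm over all (its top 160 mm above the table), and a stepped shaft, 12 mm in diameter for the lowest 50 mm and 18 mm above, too thick for the bushings. Origin at the centre of its foot, z up along the rod. It stands in the other hole of the stand, 100 mm from the blue rod
- rod_stand: fixed black plastic block 64 x 170 x 55 mm (x, y, z). Origin at the centre of its underside; its two holes are on its y axis at y = -50 and +50 mm, 45 mm deep (floor of the holes 10 mm above the table), 13.5 mm wide; the rods stand loosely and lean up to 3 degrees in them, either rod in either hole
- bracket: fixed grey steel bracket, base plate 140 x 96 x 10 mm lying on the table. Origin at the table under the point where the bore axis meets the base plate; the upright back plate with the two bushing arms stands on the +x side of that point, the arms reach from it to -x
- bore_frame: leaning part of the bracket, fixed. Its z axis is the common axis of both bushings, 15 degrees (0.26 rad) from vertical, top towards the bracket's -x; origin where that axis meets the top of the base plate, 10 mm above the table. Lower bushing from z = 38 to 52 mm, upper from z = 104 to 118 mm. Back plate at x = 33 to 43 mm, 56 mm wide (y), up to z = 123 mm
- spanner: bystander: flat steel spanner 25 x 165 x 6 mm, long along its y axis, origin at the centre of its underside
- upper_bushing (a point): upper brass bushing block 34 x 38 x 14 mm with a 15 mm bore right through and a 4 mm chamfer at the mouth. Point: centre of the bore's mouth at the block's upper face (z = 118 mm in bore_frame); axes as bore_frame
- lower_bushing (a point): lower brass bushing block 34 x 38 x 14 mm with a 15 mm bore right through and a 4 mm chamfer at the mouth. Point: centre of the bore's mouth at the block's upper face (z = 52 mm in bore_frame); axes as bore_frame
- label_roll: bystander: white roll of labels standing on end, 69 mm in diameter, 60 mm high, origin at the centre of its underside
- red_marker: bystander: red and white marker pen lying down, 17 x 134 x 19 mm, long along its y axis, origin at the centre of its underside

How it is judged:
By the outcome, as a careful person would: the job done as asked, in the order asked, and still so for the second after the job is handed in, while the arm keeps its last pose, push and grip.
It also fails if it takes over 48 s, if anything falls off the work surface, if the arm or the gripper's body presses on something with over 40 N, if the wrist force passes 120 N, or if a joint passes its speed limit or range.

## Robot

A 7-joint arm with a two-finger parallel gripper is mounted at the origin on a cart in front of the work surface, level with it; the furniture and walls round the work are solid. World frame = base frame: x ahead of the robot, y to its left, z up, the work surface at z = 0. Lengths are in m, angles in rad, forces in N, time in s.
With the tool pointing down it reaches from about 0.425 to 1.025 m from the base axis. Payload 9.4 kg.
Tool frame: the origin (TCP) lies between the finger pads, 19 mm behind the fingertips; this is the grasp point; z points along the fingers, y is the line along which they close (so a half turn about z gives the same grasp; the last joint's range is limited). The gripper opens to 85 mm and grips with 20 to 120 N. Pads are 22 mm wide; open, the fingers measure 114 mm over their backs; the gripper's body (76 mm by 85 mm) begins 54 mm behind the grasp point. The pads swing forward as they close: fully open they stand 13 mm farther back than shut.
Start: joints at [-1.378, 0.599, -0.003, 1.599, 0.002, 0.943, -0.08], TCP at [0.193, 0.699, 0.25] pointing down, gripper open.
Joint ranges: [-2.57, 2.57], [-0.35, 1.97], [-1.29, 1.29], [0.11, 2.56], [-1.05, 4.19], [0.11, 1.86], [-2.63, 2.63]. Speed limits (rad/s): [2.22, 2.22, 3.01, 3.01, 3.14, 3.14, 3.14].

## Interface

Orientations are given as a 3x3 rotation matrix whose columns are the frame's x, y, z axes.
In Python, from station import manip gives the robot as it stands. Calls block until the motion is done:
- manip.move_ptp(position, orientation): joint-space move of the TCP to a pose.
- manip.servo_line(position, frame=None, max_speed=0.15, max_force=None): straight line of the TCP; frame=None keeps the orientation; max_speed is the mean speed in m/s. With max_force (N) it stops when the force on the tool has changed by that much, and returns True; else False.
- manip.move_j(angles): joint-space move.
- manip.set_gripper(opening, squeeze=None): opening from 0.0 (shut) to 1.0 (fully open); squeeze is the grip in N (None keeps the last); returns when the fingers have stopped.
- manip.sleep(seconds).
- manip.ik(position, orientation): joint angles nearest the present ones, or None.
- manip.observe(): the state.
- manip.snapshot(name): name is "scene" or "top"; returns (picture, depth): 420x560x3 uint8, red, green, blue; 420x560 float32, m along the optical axis (not along the pixel's ray), 0 where there is no reading.
- manip.camera_info(name): a dict with "fx", "fy", "cx", "cy" (pixels), "dist_coeffs" ([k1, k2, p1, p2, k3] as OpenCV has them; the pictures are not rectified), "rvec" (rotation vector, rad) and "tvec" (3), from world to camera coordinates, as OpenCV has them. Camera axes: x right, y down, z forward; pixel columns grow to the right and rows downward; lengths in m; the calibration is good to about 2 mm. A picture is of the moment at which its call begins. camera_info takes no time and is no camera call.
A pose or a line that the arm cannot do raises manip.MotionError and nothing moves.
- manip.close_job(): hands the job in; it is judged then, once.
The state is a dict: "time_s": time; "joint_pos": joint angles; "dq": joint speeds; "effort": joint torques, N m; "ee_pos": TCP position; "ee_rot": TCP orientation; "contact_force": force on the tool from outside, world axes, zero at the start; "wrist_torque": the same for the moment, N m; "width": opening from 0.0 (shut) to 1.0 (fully open); "gripper_force": force on a finger pad.
Only numpy, scipy, OpenCV 4.12 (cv2) and the standard library are available. Lean on these libraries where they do the work, as an engineer would, in place of code of your own. Each camera call takes 0.05 s, during which the arm holds its last target. There are 200 camera calls.

## Working session

There is one attempt and no reset: what is moved stays moved. The work goes in short steps, each a Python script; the robot and the scene stay as the last script left them, time stands still between calls to the robot, and variables do not carry over. Pictures are saved under pics/ and viewed, at most 10 in all, crops included, and the job is handed in when it is done.

```bash
mkdir -p pics; ls
python3 - <<'E'
from station import manip
import cv2,numpy as np
for n in("scene","top"):
    p,d=manip.snapshot(n); cv2.imwrite(f"pics/{n}0.png",p[:,:,::-1]); np.savez(f"{n}0.npz",p=p,d=d)
    c=manip.camera_info(n); print(n,c); R=cv2.Rodrigues(np.array(c["rvec"],float))[0]; print(-R.T@np.array(c["tvec"]))
o=manip.observe();print(o["time_s"],o["contact_force"],o["ee_rot"])
E
```

```text
pics
scene {'fx': 502.19448738170627, 'fy': 502.19448738170627, 'cx': 266.3533315684048, 'cy': 214.3050410371357, 'dist_coeffs': array([0.02302599, 0.        , 0.        , 0.        , 0.        ]), 'rvec': array([ 2.08543612, -0.94973296,  0.42144593]), 'tvec': array([-0.34055055,  0.317988  ,  0.94920556])}
[-0.15977566 -0.62293702  0.83934704]
top {'fx': 545.2107327833563, 'fy': 545.2107327833563, 'cx': 276.4924549551491, 'cy': 206.6169076327164, 'dist_coeffs': array([-0.16279542,  0.        ,  0.        ,  0.        ,  0.        ]), 'rvec': array([ 2.19025297, -2.18963917,  0.01829438]), 'tvec': array([0.03868909, 0.52025187, 1.32285094])}
[0.46717164 0.00802419 1.34304867]
0.1 [ 0.99510276 -0.29150634  0.48684336] [[-9.63841870e-01  2.66474722e-01 -2.67388024e-04]
 [ 2.66474836e-01  9.63840914e-01 -1.36141733e-03]
 [-1.05063789e-04 -1.38344321e-03 -9.99999038e-01]]
```

View pics/scene0.png

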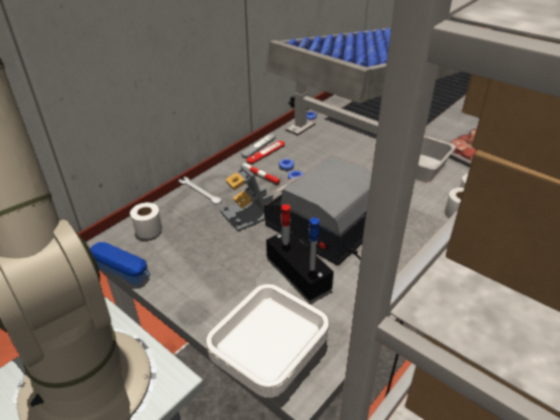

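View pics/top0.png

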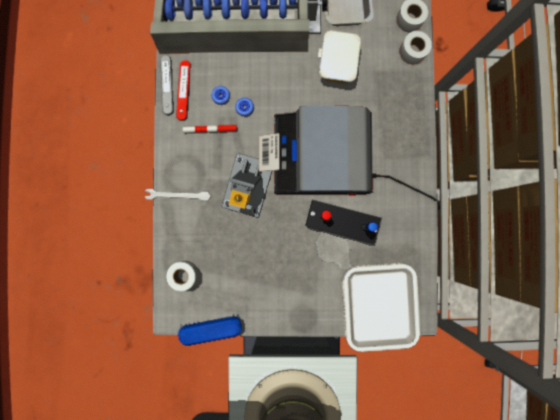

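The scene camera shows the stand (300,262) with the red grip at (286,213) and the blue at (314,230), and the bracket at (243,203). In the top view the blue grip is at (373,228), the red at (327,216), and the upper bushing at (239,199). A printer stands next to both.

```bash
cat > h.py <<'E'
import cv2,numpy as np
from station import manip
def cam(n):
    c=manip.camera_info(n); K=np.array([[c["fx"],0,c["cx"]],[0,c["fy"],c["cy"]],[0,0,1.]])
    R=cv2.Rodrigues(np.array(c["rvec"],float))[0]; return K,np.array(c["dist_coeffs"]),R,np.array(c["tvec"],float)
def rays(n,px):
    K,D,R,t=cam(n); u=cv2.undistortPoints(np.array(px,float).reshape(-1,1,2),K,D)[:,0]
    return -R.T@t,np.c_[u,np.ones(len(u))]@R   # unit camera depth
def plane(n,px,z):
    o,d=rays(n,px); return o+d*((z-o[2])/d[:,2])[:,None]
def cloud(n,d):
    v,u=np.mgrid[:420,:560]; o,r=rays(n,np.c_[u.ravel(),v.ravel()])
    P=(o+r*d.reshape(-1,1)).reshape(420,560,3); P[d==0]=np.nan; return P
def proj(n,X):
    K,D,R,t=cam(n); return cv2.projectPoints(np.array(X,float).reshape(-1,1,3),R,t,K,D)[0][:,0]
def tri(p1,p2):
    (a,d),(b,e)=rays("scene",[p1]),rays("top",[p2]); d,e=d[0],e[0]
    s=np.linalg.lstsq(np.c_[d,-e],b-a,rcond=None)[0]; P,Q=a+s[0]*d,b+s[1]*e
    return (P+Q)/2,np.linalg.norm(P-Q)
E
python3 - <<'E'
from h import *
for n,boxes in(("top",[(215,145,285,225),(300,195,390,250)]),("scene",[(210,160,290,235)])):
    z=np.load(n+"0.npz");p,d=z["p"],z["d"];P=cloud(n,d)
    for i,(a,b,c,e) in enumerate(boxes):
        cv2.imwrite(f"pics/{n}c{i}.png",cv2.resize(p[b:e,a:c,::-1],None,fx=7 if e-b>60 else 8,fy=7 if e-b>60 else 8,interpolation=cv2.INTER_CUBIC))
    h=cv2.cvtColor(p,cv2.COLOR_RGB2HSV);H,S,V=h[...,0],h[...,1],h[...,2]
    for nm,m in(("blue",(H>100)&(H<130)&(S>140)),("red",((H<6)|(H>174))&(S>150)),("brass",(H>12)&(H<28)&(S>140))):
        k,l,st,ce=cv2.connectedComponentsWithStats(m.astype(np.uint8))
        for j in range(1,k):
            x,y,w,hh,A=st[j]
            if A>15 and (215<x<390 and 145<y<255):
                q=P[l==j]; print(n,nm,st[j],ce[j].round(1),"med",np.nanmedian(q,0).round(3),"zmin/max",np.nanpercentile(q[:,2],[5,95]).round(3))
E
```

```text
top blue [366 222  12  11  99] [371.6 226.5] med [ 0.472 -0.168  0.188] zmin/max [0.054 0.193]
top red [321 210  11  11  91] [325.9 215.2] med [ 0.496 -0.072  0.159] zmin/max [0.055 0.163]
top brass [229 190  22  19 262] [239.1 198.8] med [0.535 0.122 0.123] zmin/max [0.054 0.13 ]
scene blue [282 160   9   5  32] [286.3 162.2] med [0.803 0.179 0.014] zmin/max [0.011 0.017]
scene blue [292 172   8   4  24] [294.9 173.4] med [0.776 0.122 0.014] zmin/max [0.011 0.017]
scene blue [309 218  10  23 198] [313.8 228.9] med [ 0.466 -0.175  0.173] zmin/max [0.146 0.191]
scene red [251 167   7   7  30] [254.  169.9] med [0.711 0.225 0.014] zmin/max [0.009 0.019]
scene red [265 174  14  10  76] [271.8 178.4] med [0.712 0.156 0.014] zmin/max [0.007 0.019]
scene red [280 204  11  22 173] [285.3 214.2] med [ 0.492 -0.078  0.142] zmin/max [0.113 0.161]
scene red [319 241   8   8  43] [322.  244.9] med [ 0.546 -0.143  0.054] zmin/max [0.046 0.057]
scene brass [227 174  16  15 151] [234.9 180.7] med [0.533 0.119 0.122] zmin/max [0.115 0.128]
scene brass [234 192  17  15 132] [242.3 198.5] med [0.551 0.116 0.059] zmin/max [0.053 0.065]
```

View pics/topc0.png

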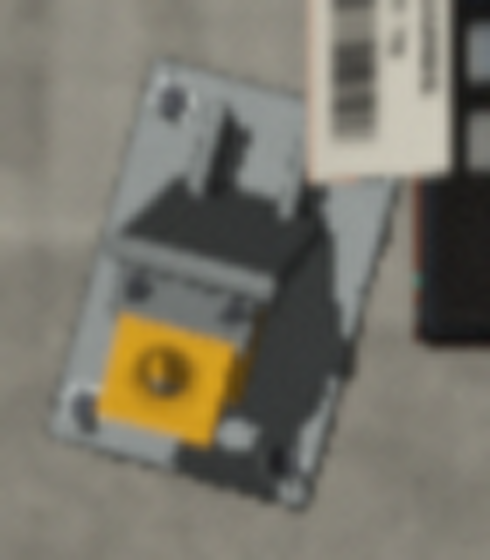

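View pics/scenec0.png

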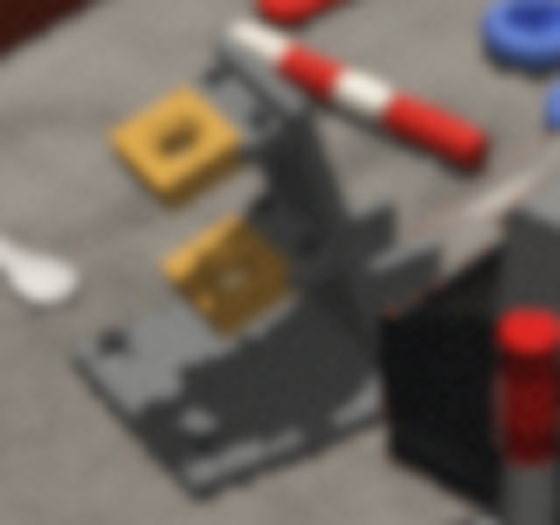

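Crops: in the top view the bore is at crop (163,372) and the base plate corners are at (50,430), (308,508) and (155,55). In the scene view the upper mouth is at crop (178,138), the lower one at about (233,275), and a printer label hangs just over the plate's far-right corner.

Run:
```python
from h import *
f=lambda x,y,o:((np.array([x,y])+.5)/7-.5+np.array(o))
T=lambda x,y:f(x,y,(215,145)); S=lambda x,y:f(x,y,(210,160))
c=plane("top",[T(50,430),T(308,508),T(155,55)],.01); print("corners",c.round(4))
print("lens",np.linalg.norm(c[0]-c[1]),np.linalg.norm(c[0]-c[2]))
e=c[0]-c[1]; x=c[2]-c[0]; print("yaw",np.degrees([np.arctan2(-e[0],e[1]),np.arctan2(x[1],x[0])]))
cs=plane("scene",[S(78,355),S(200,495)],.01);print("scene corners",cs.round(4))
zu=.01+.118*np.cos(np.radians(15));zl=.01+.052*np.cos(np.radians(15))
print("upper top",plane("top",[T(163,372)],zu).round(4),"scene",plane("scene",[S(178,138)],zu).round(4),"tri",tri(S(178,138),T(163,372)))
print("lower scene",plane("scene",[S(233,275)],zl).round(4))
yaw=np.arctan2(x[1],x[0]);bx=np.array([np.cos(yaw),np.sin(yaw)]);by=np.array([-bx[1],bx[0]])
# upright grip: top faces and outline
for n in("scene","top"):
    p=np.load(n+"0.npz")["p"];h=cv2.cvtColor(p,cv2.COLOR_RGB2HSV);H,S_,V=[h[...,i].astype(int) for i in range(3)]
    P=cloud(n,np.load(n+"0.npz")["d"])
    for nm,m,zt in(("blue",(H>100)&(H<130)&(S_>120),.19),("red",((H<6)|(H>174))&(S_>130),.16)):
        m=m.copy();mm=np.zeros_like(m);b=(300,200,390,240) if n=="top" else ((276,198,296,228) if nm=="red" else (305,212,324,242));mm[b[1]:b[3],b[0]:b[2]]=1;m&=mm
        ys,xs=np.nonzero(m);q=P[ys,xs]
        if n=="top":
            s=np.abs(q[:,2]-zt)<.008;print(n,nm,s.sum(),"topface",plane(n,[[xs[s].mean(),ys[s].mean()]],zt).round(4))
        else: # centreline: centre column per row
            r=[(xs[ys==y].mean(),y,(ys==y).sum()) for y in np.unique(ys)]; print(n,nm,[(round(a,1),int(b),int(k)) for a,b,k in r])
# stand top face
z=np.load("top0.npz");P=cloud("top",z["d"]);m=(abs(P[...,2]-.055)<.006);m[:195]=0;m[255:]=0;m[:,:295]=0;m[:,395:]=0
g=z["p"].max(2)<70
k=cv2.morphologyEx((m&g).astype(np.uint8),cv2.MORPH_CLOSE,np.ones((15,15)));cn=max(cv2.findContours(k,0,2)[0],key=cv2.contourArea)
r=cv2.minAreaRect(cn);bp=plane("top",cv2.boxPoints(r),.055);print("stand",r,bp.round(4),bp.mean(0))
```

```text
corners [[0.5218 0.1735 0.01  ]
 [0.4945 0.0827 0.01  ]
 [0.6541 0.1371 0.01  ]]
lens 0.09480949081790291 0.13720922894404872
yaw [-16.74969171 -15.37033253]
scene corners [[0.5205 0.1681 0.01  ]
 [0.4925 0.0768 0.01  ]]
upper top [[0.5358 0.123  0.124 ]] scene [[0.5353 0.1199 0.124 ]] tri (array([0.53653699, 0.12252895, 0.12207115]), np.float64(0.001885999799783373))
lower scene [[0.5484 0.1102 0.0602]]
scene blue [(np.float64(314.0), 217, 3), (np.float64(314.0), 218, 7), (np.float64(314.0), 219, 9), (np.float64(313.5), 220, 10), (np.float64(314.0), 221, 11), (np.float64(313.5), 222, 10), (np.float64(314.0), 223, 9), (np.float64(314.0), 224, 9), (np.float64(314.0), 225, 9), (np.float64(314.0), 226, 9), (np.float64(314.0), 227, 9), (np.float64(314.5), 228, 10), (np.float64(314.5), 229, 10), (np.float64(314.5), 230, 10), (np.float64(314.0), 231, 11), (np.float64(314.0), 232, 11), (np.float64(313.5), 233, 10), (np.float64(313.5), 234, 10), (np.float64(313.5), 235, 10), (np.float64(313.5), 236, 10), (np.float64(313.0), 237, 9), (np.float64(313.5), 238, 8), (np.float64(313.5), 239, 8), (
[... 333 characters left out ...]
np.float64(285.0), 214, 9), (np.float64(285.5), 215, 10), (np.float64(285.5), 216, 10), (np.float64(285.5), 217, 10), (np.float64(285.0), 218, 9), (np.float64(285.0), 219, 9), (np.float64(285.5), 220, 8), (np.float64(285.5), 221, 8), (np.float64(285.5), 222, 8), (np.float64(285.5), 223, 8), (np.float64(285.5), 224, 8), (np.float64(285.5), 225, 6)]
top blue 69 topface [[ 0.4708 -0.1681  0.19  ]]
top red 68 topface [[ 0.4962 -0.072   0.16  ]]
stand ((343.1053466796875, 221.67962646484375), (71.47747802734375, 26.672584533691406), 14.620874404907227) [[ 0.4737 -0.0299  0.055 ]
 [ 0.5347 -0.0459  0.055 ]
 [ 0.492  -0.2098  0.055 ]
 [ 0.431  -0.1935  0.055 ]] [ 0.48283291 -0.11976403  0.055     ]
```

Run:
```python
from h import *
P=cloud("top",np.load("top0.npz")["d"])
m=(P[...,2]>.08)&(P[...,0]<.85)&(P[...,0]>.3)&(abs(P[...,1])<.35);q=P[m]
for z in(.08,.12,.17,.22): 
    s=q[(q[:,2]>z)&(q[:,0]>.55)];print(z,s.min(0) if len(s) else 0,s.max(0) if len(s) else 0)
```

```text
0.08 [ 0.55012405 -0.1843136   0.08002017] [0.84996663 0.27632187 0.34648116]
0.12 [ 0.55012405 -0.17421335  0.12013419] [0.84996663 0.27632187 0.34648116]
0.17 [ 0.82359603 -0.03060794  0.26120688] [0.84996663 0.27632187 0.34648116]
0.22 [ 0.82359603 -0.03060794  0.26120688] [0.84996663 0.27632187 0.34648116]
```

View pics/topc1.png

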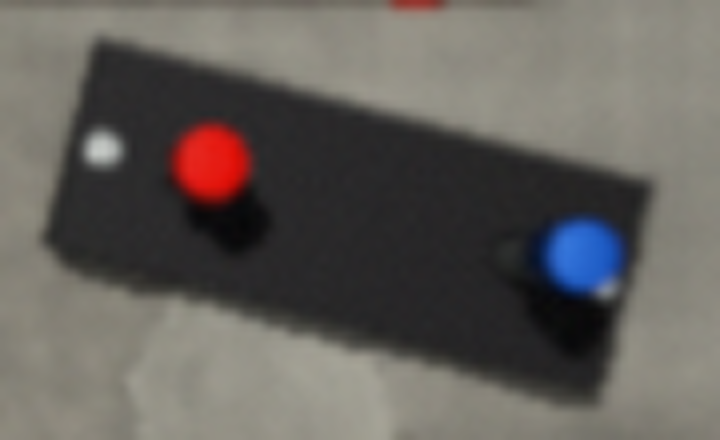

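The stand is centred at (0.483,-0.120) with yaw -14.6°. Its blue hole works out at (0.470,-0.168), which agrees with the grip top at (0.471,-0.168), so the rod is upright. Next I grasp and lift it.

```bash
cat >> h.py <<'E'
def tool(yaw,tilt=0):  # tool z down, y along the yawed frame's y; tilt: rod top towards frame -x
    c,s,ct,st=np.cos(yaw),np.sin(yaw),np.cos(tilt),np.sin(tilt)
    B=np.array([[c,-s,0],[s,c,0],[0,0,1]])@np.array([[ct,0,-st],[0,1,0],[st,0,ct]])
    return B@np.diag([-1.,1,-1])
E
python3 - <<'E'
from h import *
R=tool(np.radians(-14.6)); g=np.array([.4706,-.168,.165])
manip.move_ptp(g+[0,0,.1],R)
manip.servo_line(g+[0,0,.05])
print("hit",manip.servo_line(g,max_speed=.08,max_force=12))
o=manip.observe();print(o["time_s"],o["ee_pos"],o["contact_force"])
manip.set_gripper(0.0,60)
o=manip.observe();print(o["width"],o["gripper_force"],o["contact_force"],o["wrist_torque"])
print("hit",manip.servo_line(g+[0,0,.06],max_speed=.08,max_force=25))
manip.servo_line(g+[0,0,.235],max_speed=.2)
manip.sleep(.3);o=manip.observe();print(o["time_s"],o["ee_pos"],o["width"],o["contact_force"],o["wrist_torque"])
for n in("scene","top"):
    p,d=manip.snapshot(n);np.savez(n+"1.npz",p=p,d=d)
    G=g+[0,0,.235];print(n,"pred grip mid, foot",proj(n,[G,G-[0,0,.155]]))
    a,b=proj(n,[G-[0,0,.07]])[0].astype(int)-45;c=p[max(b,0):b+90,max(a,0):a+90,::-1];print(a,b)
    if n=="scene":cv2.imwrite("pics/s1.png",cv2.resize(c,None,fx=6,fy=6,interpolation=cv2.INTER_CUBIC))
E
```

```text
hit False
4.5417 [ 0.47078683 -0.16816824  0.16529262] [-0.12792299 -0.29839889 -0.07154815]
0.21616478997065272 58.34777891635895 [-0.52054851 -0.59508421  4.30432146] [-0.07037466  0.16055935  0.00957309]
hit False
7.3833 [ 0.470456   -0.16796112  0.39940884] 0.2149004543546329 [ 0.03736436 -0.27986981 -1.25617778] [0.02132092 0.03153456 0.00490457]
scene pred grip mid, foot [[317.2305834  127.54103109]
 [313.85970542 198.20882341]]
270 116
top pred grip mid, foot [[390.56696248 226.27289132]
 [376.34961302 226.57682983]]
338 181
```

View pics/s1.png

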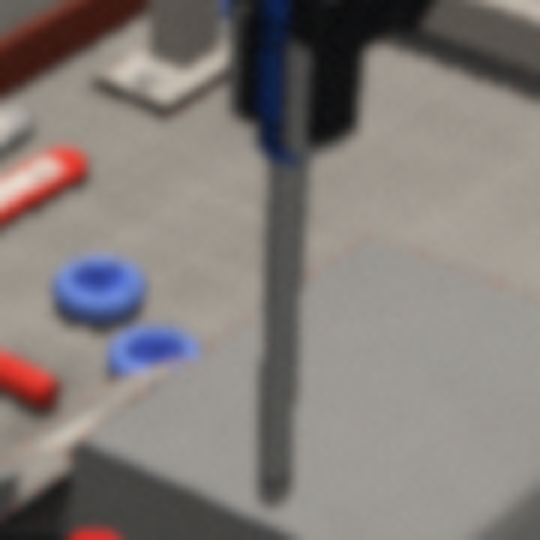

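The rod is held and hangs straight. Its foot at crop (274,492) is px (315.3,197.6) against a predicted (313.9,198.2), so the scene camera is biased about +1.2 px in u. Next I move above the upper bushing and compare foot with bore in the same image.

```bash
cat >> h.py <<'E'
YAW,TILT=np.radians(-16),np.radians(15); RB=tool(YAW,TILT); A=-RB[:,2]
E
python3 - <<'E'
from h import *
U=np.array([.535,.122,.124])
manip.move_ptp(U+A*(.10+.1553),RB)
manip.servo_line(U+A*(.02+.1553),max_speed=.1); manip.sleep(.3)
o=manip.observe();print(o["time_s"],(o["ee_pos"]-A*.1553-U)*1e3,o["contact_force"],(o["ee_rot"]-RB).round(4).max())
n="scene";p,d=manip.snapshot(n);np.savez("scene2.npz",p=p,d=d)
F=o["ee_pos"]-A*.1553;print(proj(n,[F,F+A*.12,U]))
cv2.imwrite("pics/s2.png",cv2.resize(p[120:220,190:290,::-1],None,fx=6,fy=6,interpolation=cv2.INTER_CUBIC))
E
```

```text
9.9167 [-4.95037982  1.55017173 19.705365  ] [-0.42614016 -0.624024   -2.20882274] 0.0006
[[231.9005916  173.07016042]
 [216.56397171 135.20085544]
 [234.28604291 179.01835053]]
```

View pics/s2.png

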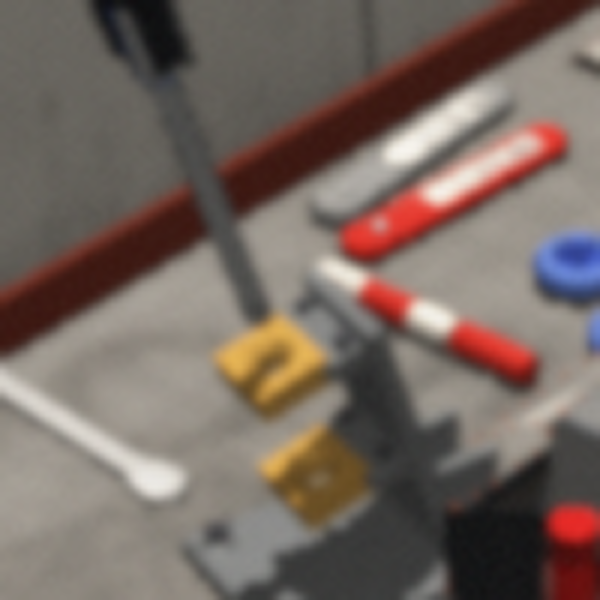

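The rod is above the upper bushing, with its foot near crop (256,312) and the bore mouth at (272,356). I'll measure the foot exactly by differencing against the earlier image.

```bash
cat >> h.py <<'E'
def bias(fn,F,a,ref="scene0.npz"):
    """observed minus predicted shaft/foot pixels in scene: (across axis near foot, near top, along axis at foot rim)"""
    p=np.load(fn)["p"].astype(float);q=np.load(ref)["p"].astype(float)
    D=cv2.resize(np.abs(p-q).max(2),None,fx=6,fy=6,interpolation=cv2.INTER_CUBIC)
    up=lambda x:(np.array(x)+.5)*6-.5
    e=np.cross(a,[0,1,0]);e/=np.linalg.norm(e);f=np.cross(a,e);th=np.linspace(0,2*np.pi,40)[:,None]
    circ=lambda z:proj("scene",F+a*z+.006*(np.cos(th)*e+np.sin(th)*f))
    c0,c1=proj("scene",[F,F+a*.11]);u=(c0-c1)/np.linalg.norm(c0-c1);v=np.array([-u[1],u[0]])
    out=[]
    for z in(.015,.03,.045,.06,.075,.09):
        c=proj("scene",[F+a*z])[0];s=np.arange(-9,9,.1);pts=up(c+s[:,None]*v).astype(np.float32)
        val=cv2.remap(D.astype(np.float32),pts[:,:1],pts[:,1:],1).ravel();k=val>np.percentile(val,97)/2
        out.append((round(float((s[k]).mean()),2),round(float(k.sum()*.1),1)))
    rim=((circ(0)-c0)@u).max();w=np.mean([o[0] for o in out[:2]])
    s=np.arange(-8,8,.1);pts=up(c0+w*v+s[:,None]*u).astype(np.float32);val=cv2.remap(D.astype(np.float32),pts[:,:1],pts[:,1:],1).ravel()
    end=s[val>np.percentile(val,80)/2].max()
    print("across (off,width) foot->up",out,"along",round(end-rim,2),"u",u,"v",v); print("bias px",(w*v+(end-rim)*u).round(2))
E
python3 - <<'E'
from h import *
U=np.array([.535,.122,.124])
bias("scene1.npz",np.array([.470456,-.16796,.39941-.1553]),np.array([0,0,1.]))
bias("scene2.npz",U+np.array([-4.950,1.550,19.705])/1e3,A)
E
```

```text
across (off,width) foot->up [(-1.3, 5.5), (-0.95, 5.4), (-1.15, 6.4), (-1.4, 5.5), (-0.85, 5.6), (-1.25, 6.4)] along -0.79 u [-0.04745248  0.9988735 ] v [-0.9988735  -0.04745248]
bias px [ 1.16 -0.74]
across (off,width) foot->up [(-0.95, 4.4), (-0.95, 4.6), (-1.05, 4.6), (-1.0, 5.1), (-1.0, 5.1), (-2.01, 6.3)] along -0.59 u [0.37536768 0.92687599] v [-0.92687599  0.37536768]
bias px [ 0.66 -0.9 ]
```

Run:
```python
from h import *
b=np.array([.8,-.85]); f=lambda x,y:(np.array([x,y])+.5)/7-.5+np.array([210,160])
Us=plane("scene",[f(178,138)-b],.124)[0]; print("upper scene corrected",Us)
print("corners corrected",plane("scene",[f(78,355)-b,f(200,495)-b],.01))
# brass top faces by depth/orientation: points on plane at bore z=118
for n in("top","scene"):
    z=np.load(n+"0.npz");P=cloud(n,z["d"]);h=cv2.cvtColor(z["p"],cv2.COLOR_RGB2HSV)
    m=(h[...,0]>12)&(h[...,0]<28)&(h[...,1]>120)&(h[...,2]>165);m[:,:215]=0;m[:,285:]=0;m[:145]=0;m[225:]=0
    if n=="scene":m[192:]=0
    c=max(cv2.findContours(cv2.morphologyEx(m.astype(np.uint8),cv2.MORPH_CLOSE,np.ones((5,5))),0,2)[0],key=cv2.contourArea)
    r=cv2.minAreaRect(c);print(n,r,"obs ctr ->",plane(n,[np.array(r[0])-(b if n=="scene" else 0)],.124),"hull ctr",cv2.moments(c)["m10"]/cv2.moments(c)["m00"],cv2.moments(c)["m01"]/cv2.moments(c)["m00"])
```

```text
upper scene corrected [0.53146666 0.11882882 0.124     ]
corners corrected [[0.51666356 0.1671333  0.01      ]
 [0.48889354 0.07602599 0.01      ]]
top ((238.0882568359375, 198.64706420898438), (16.492422103881836, 14.794672966003418), 14.03624439239502) obs ctr -> [[0.53365513 0.12247656 0.124     ]] hull ctr 238.02764976958525 198.62442396313364
scene ((234.34616088867188, 179.26922607421875), (10.261953353881836, 14.699555397033691), 56.3099365234375) obs ctr -> [[0.53048283 0.12011631 0.124     ]] hull ctr 234.34163208852004 179.39142461964036
```

Run:
```python
from h import *
U=np.array([.532,.1202,.124])
manip.servo_line(U+A*(.02+.1553),max_speed=.05)
def down(z,f=6):
    h=manip.servo_line(U+A*(z+.1553),max_speed=.03,max_force=f);o=manip.observe()
    print(z,h,o["time_s"],"foot in bore frame mm",(RB.T@(o["ee_pos"]-A*.1553-U)*1e3*[-1,1,-1]).round(1),"F tool(bore axes)",(RB.T@o["contact_force"]*[-1,1,-1]).round(1),"T",(RB.T@o["wrist_torque"]*[-1,1,-1]).round(2));return h
down(.004) or down(-.003) or down(-.010) or down(-.02)
p,d=manip.snapshot("scene");np.savez("scene3.npz",p=p,d=d)
cv2.imwrite("pics/s3.png",cv2.resize(p[120:220,190:290,::-1],None,fx=6,fy=6,interpolation=cv2.INTER_CUBIC))
```

```text
0.004 False 10.9 foot in bore frame mm [ 0.  -0.   3.9] F tool(bore axes) [ 0.8  0.8 -1.1] T [-0.04  0.37  0.03]
-0.003 False 11.2833 foot in bore frame mm [ 0.1  0.3 -3.1] F tool(bore axes) [-0.3  0.9 -1. ] T [ 0.49  0.28 -0.02]
-0.01 False 11.6667 foot in bore frame mm [  0.1   0.4 -10.2] F tool(bore axes) [-0.6  2.5 -3.3] T [1.22 0.26 0.04]
-0.02 False 12.15 foot in bore frame mm [ -0.    0.3 -20.3] F tool(bore axes) [ 0.4  4.9 -4.2] T [1.6  0.27 0.02]
```

View pics/s3.png

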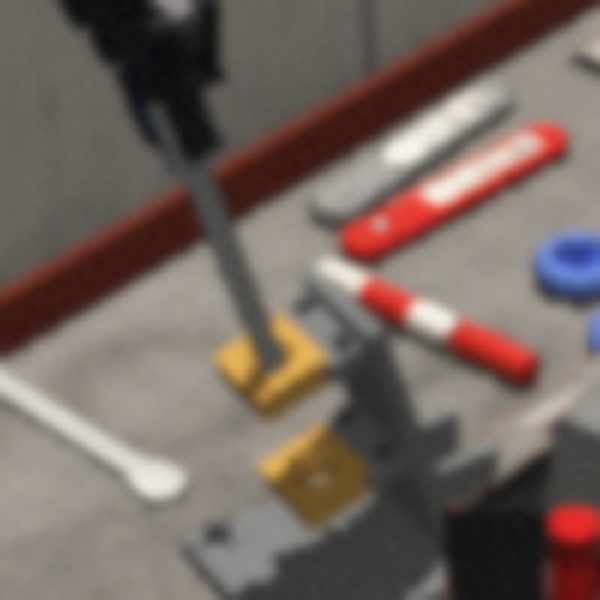

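The rod is in the upper bushing, with its shaft entering the bore at crop (272,358). The +y side force says the bore lies slightly towards +y, so I'll relax that before threading the lower one.

```bash
cat >> h.py <<'E'
def state(U,tag=""):
    manip.sleep(.1);o=manip.observe();F=RB.T@o["contact_force"]*[-1,1,-1]
    print(tag,round(o["time_s"],2),"foot",(RB.T@(o["ee_pos"]-A*.1553-U)*1e3*[-1,1,-1]).round(1),"F",F.round(1),"T",(RB.T@o["wrist_torque"]*[-1,1,-1]).round(2),"w",round(o["width"],4));return F
BX,BY=-RB[:,0],RB[:,1]
E
python3 - <<'E'
from h import *
U=np.array([.532,.1202,.124])
def go(x,y,z,f=8):
    h=manip.servo_line(U+BX*x+BY*y+A*(z+.1553),max_speed=.03,max_force=f);state(U,(x,y,z,h));return h
for y in(.001,.002,.003,.004): go(0,y,-.02)
E
```

```text
(0, 0.001, -0.02, False) 12.55 foot [ -0.1   0.7 -20. ] F [-0.3  3.8 -2.5] T [0.97 0.28 0.03] w 0.2177
(0, 0.002, -0.02, False) 12.9 foot [ -0.2   1.4 -20.1] F [ 0.6 -0.7 -0.3] T [ 0.06  0.34 -0.03] w 0.2217
(0, 0.003, -0.02, False) 13.25 foot [ -0.1   2.8 -20.1] F [-0.8  0.9 -1.3] T [-0.03  0.38 -0.01] w 0.2192
(0, 0.004, -0.02, False) 13.6 foot [ -0.   4. -20.] F [-0.6 -0.  -1.6] T [ 0.01  0.37 -0.06] w 0.2162
```

Run:
```python
from h import *
U=np.array([.532,.1202,.124])
def go(x,y,z,f=8):
    h=manip.servo_line(U+BX*x+BY*y+A*(z+.1553),max_speed=.03,max_force=f);state(U,(x,y,z,h));return h
go(0,.0032,-.02)
for x in(.001,.002,.003): go(x,.0032,-.02)
for x in(0,-.001,-.002): go(x,.0032,-.02)
```

```text
(0, 0.0032, -0.02, False) 13.95 foot [  0.    3.2 -20. ] F [-0.4 -0.5 -1.3] T [-0.01  0.32 -0.02] w 0.2154
(0.001, 0.0032, -0.02, False) 14.3 foot [  1.    3.2 -20. ] F [-0.1  0.3 -1.2] T [-0.02  0.33 -0.02] w 0.2138
(0.002, 0.0032, -0.02, False) 14.65 foot [  1.9   3.2 -20. ] F [-0.5 -0.6 -0.9] T [-0.01  0.52  0.01] w 0.2206
(0.003, 0.0032, -0.02, False) 15.0 foot [  2.8   3.1 -20. ] F [-1.9 -0.3 -1.4] T [ 0.12  1.   -0.03] w 0.2192
(0, 0.0032, -0.02, False) 15.35 foot [  0.2   3.3 -19.9] F [-0.9  0.2 -1.8] T [-0.01  0.35  0.03] w 0.2216
(-0.001, 0.0032, -0.02, False) 15.7 foot [ -0.9   3.2 -20. ] F [ 0.2 -0.1 -2.1] T [-0.09  0.39 -0.03] w 0.2214
(-0.002, 0.0032, -0.02, False) 16.05 foot [ -1.9   3.3 -20. ] F [-0.2  0.2 -1.5] T [ 0.01  0.07 -0.06] w 0.2193
```

The free play is centred at x≈0, y≈+3.2 mm, so I descend to the lower bushing.

Run:
```python
from h import *
U=np.array([.532,.1202,.124])
def go(x,y,z,f=10):
    h=manip.servo_line(U+BX*x+BY*y+A*(z+.1553),max_speed=.03,max_force=f);state(U,(x,y,z,h));return h
go(0,.0032,-.02)
for z in(-.04,-.06,-.066,-.071,-.078,-.085):
    if go(0,.0032,z):break
p,d=manip.snapshot("scene");np.savez("scene4.npz",p=p,d=d)
cv2.imwrite("pics/s4.png",cv2.resize(p[120:220,190:290,::-1],None,fx=6,fy=6,interpolation=cv2.INTER_CUBIC))
```

```text
(0, 0.0032, -0.02, False) 16.4 foot [ -0.1   3.1 -20.1] F [ 0.3  0.3 -0.9] T [-0.02  0.4  -0.04] w 0.214
(0, 0.0032, -0.04, False) 17.32 foot [  0.1   3.2 -39.9] F [-0.7  0.6 -1.3] T [0.01 0.33 0.  ] w 0.2177
(0, 0.0032, -0.06, False) 18.23 foot [  0.1   3.2 -59.9] F [ 0.2  0.4 -2. ] T [-0.01  0.38 -0.01] w 0.2162
(0, 0.0032, -0.066, False) 18.68 foot [ -0.    3.1 -66.1] F [-0.2 -0.8 -1.9] T [0.02 0.34 0.03] w 0.2138
(0, 0.0032, -0.071, False) 19.1 foot [ -0.    3.2 -71.1] F [ 1.  -0.1 -1.6] T [ 0.05  0.4  -0.02] w 0.2164
(0, 0.0032, -0.078, False) 19.58 foot [ -0.    3.2 -78. ] F [-0.8  0.6 -1. ] T [-0.03  0.38 -0.06] w 0.2172
(0, 0.0032, -0.085, False) 20.07 foot [  0.    3.2 -85. ] F [-0.3  0.2 -1. ] T [-0.03  0.38 -0.01] w 0.2154
```

View pics/s4.png

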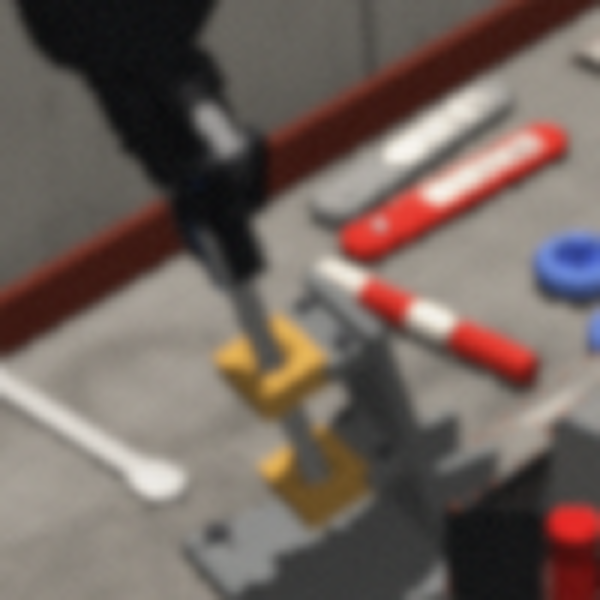

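The rod passes through both bushings: the shaft enters the lower one at crop (315,475) with no contact force. Now the final depth.

Run:
```python
from h import *
U=np.array([.532,.1202,.124])
print(manip.servo_line(U+BY*.0032+A*(-.095+.1553),max_speed=.03,max_force=10));manip.sleep(.7);state(U)
p,d=manip.snapshot("scene")
cv2.imwrite("pics/s5.png",cv2.resize(p[140:220,210:290,::-1],None,fx=7,fy=7,interpolation=cv2.INTER_CUBIC))
```

```text
False
 21.4 foot [ -0.    3.2 -95. ] F [ 0.2 -0.4 -1.1] T [0.04 0.37 0.03] w 0.2161
```

View pics/s5.png

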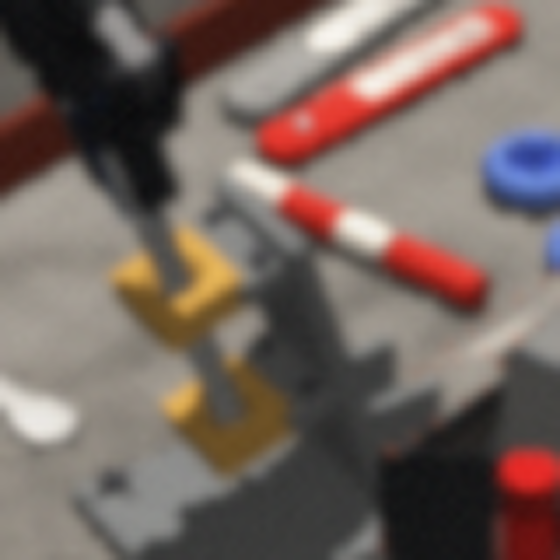

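The shaft runs through both bushings at crop (178,278) and (230,408). The bystanders in view have not moved and the tool is at rest with no load.

```bash
python3 -c "
from station import manip
print(manip.close_job())"
```

```text
the job is handed in; nothing more can be done
None
```

The blue rod is threaded through the upper and then the lower bushing and held by its grip at rest; by arm position its foot is about 15 mm below the lower bushing and clear of the base plate (the lower block hides it from the camera), and the job was handed in at about 21 s.

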